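# Pack the gauge set in its two-layer case

### The job

Pack the gauge set away in its open wooden case: first put each setting ring, the large and the small one, flat into the round foam recess of its own size, then lower the lift-out tray over them until it rests level on the corner posts, and then lay the plug gauge in the tray's cradle. When nothing stands above the rim any more, close the lid fully. Set the gauges down without dropping them.

Things in the scene. Friction and masses are not known exactly. Their poses are not given: they have to be found in the camera images.
- large_ring: large steel setting ring lying flat (mm), outside diameter 50, bore about 18, height 18. Origin: centre of its underside, z up. Pick it across the outside, fingertips 7 to 9 above its underside (the recess in which it will stand hides its lowest 6).
- small_ring: small steel setting ring lying flat (mm), outside diameter 38, bore 14, height 16, a shallow groove round it. Origin: centre of its underside, z up. Pick it across the outside, fingertips 7 to 9 above its underside (its recess hides its lowest 6).
- plug: steel plug gauge with a red band near one end, lying (mm): 105 long along its y axis, 18 wide, 18 high, it does not roll. Origin: middle of its underside. Pick it across its middle (along its x axis), fingertips 4 to 8 above its underside. Either way round is right.
- tray: loose grey plastic tray (mm): 107 (x) by 159 (y), walls 11 high, 0.18 kg. Origin: middle of its underside, z up. Grip: a black rib in its middle, 12 thick in x, 50 long in y, top 16 above the tray's underside; pick it across its thickness, at its middle, fingertips 5 to 8 above the underside. Seated, its origin is 29 above the case's. Both ways round are alike.
- tray_cradle (a point): middle of the tray's cradle, where the plug's origin belongs: over the tray's origin, 18 above its underside; axes as the tray's. Two dark saddles at y -40 and +40 (12 long in y) have a slot 25 wide in x, flared at the top, 14 deep; the plug (mm) lies in both, along y, just over the rib. Between the saddles the fingers have free room.
- nest_large: dark foam pad fixed on the case floor (mm), 110 by 79, 9 high, with a round recess 58 wide and 6 deep in its middle (light floor), for the large ring. Origin: middle of the pad's underside; the recess floor, on which the ring stands, is 3 above it. Its axes are the case's. The two nests lie side by side along the case's y; which lies on which side varies.
- nest_small: the like pad with a round recess 46 wide and 6 deep, for the small ring; origin and heights as nest_large.
- case: fixed wooden case (mm), 130 (x) by 182 (y), rim 68 high; inside 116 by 168. Origin: middle of its underside. A post 16 by 16 in each inner corner, top 29 above the origin: the tray rests on these four, its middle over the case's, its y along the case's y (either way round), 4.5 clearance all round. Floor 6 thick. The lid is hinged along the +x rim (hinge line at x +67.5, z +68).
- lid (a joint): hinge angle of the lid, rad: 0 shut on the rim; starts 1.7 to 1.88 (open, leaning back), stop at 1.9. Board 130 by 182 by 10 mm, 0.3 kg. Slightly stiff: stays where left above about 1.2 rad; below that sinks shut by its own weight within a few seconds. Can be pushed over from behind (its outer face), 80 to 100 mm above the hinge, towards the case's -x.
- lid_edge (a point): middle of the lid's free edge, 132.5 from the hinge line; a flat brass lift tab, 34 wide and 4 thick, stands 10 out beyond it. Its axes turn with the lid; with the lid shut they are the case's axes.
Mind the look-alikes: they are no part of the job. Leave any yellow look-alike of the plug alone.

How it is judged:
On the way, in this order (a step that is already met when the one before it is completed fails the run):
1. both setting rings lie flat in the foam recesses of their own size, let go (horizontal distance between large_ring and nest_large below 0.007 m and z of large_ring in the frame of nest_large between 0 and 0.0055 m and angle between each of large_ring, small_ring's own z axis and vertical below 0.08 rad and horizontal distance between small_ring and nest_small below 0.007 m and z of small_ring in the frame of nest_small between 0 and 0.0055 m and contact force between the fingers and large_ring below 0.3 N and contact force between the fingers and small_ring below 0.3 N), for 0.2 s.
2. the tray rests level on the corner posts over the rings, let go (horizontal distance between large_ring and nest_large below 0.007 m and z of large_ring in the frame of nest_large between 0 and 0.0055 m and angle between each of large_ring, small_ring's own z axis and vertical below 0.08 rad and horizontal distance between small_ring and nest_small below 0.007 m and z of small_ring in the frame of nest_small between 0 and 0.0055 m and horizontal distance between tray and case below 0.01 m and z of tray in the frame of case between 0.026 and 0.032 m and angle between tray's own z axis and vertical below 0.04 rad and angle between the y axis of tray and the y axis of case, either way round below 0.12 rad and contact force between the fingers and tray below 0.3 N), for 0.2 s.
3. the plug gauge lies in the tray's cradle, let go (horizontal distance between tray and case below 0.01 m and z of tray in the frame of case between 0.026 and 0.032 m and angle between tray's own z axis and vertical below 0.04 rad and angle between the y axis of tray and the y axis of case, either way round below 0.12 rad and x of plug in the frame of tray_cradle between -0.008 and 0.008 m and y of plug in the frame of tray_cradle between -0.015 and 0.015 m and z of plug in the frame of tray_cradle between -0.004 and 0.004 m and angle between the y axis of plug and the y axis of tray, either way round below 0.12 rad and angle between the z axis of plug and the z axis of tray, either way round below 0.08 rad and contact force between the fingers and plug below 0.3 N), for 0.2 s.
4. the lid is shut (value of joint lid below 0.04 rad), for 0.2 s.
At the end, for the whole second after the job is handed in: Each ring flat in its own recess (within 7 mm, down within 2.5 mm), the tray level on the four posts (within 10 mm, height within 3 mm), the plug in both saddles (15 mm along, 8 mm across, down within 4 mm), the lid shut (under 0.04 rad), all at rest (horizontal distance between large_ring and nest_large below 0.007 m and z of large_ring in the frame of nest_large between 0 and 0.0055 m and angle between each of large_ring, small_ring's own z axis and vertical below 0.08 rad and horizontal distance between small_ring and nest_small below 0.007 m and z of small_ring in the frame of nest_small between 0 and 0.0055 m and horizontal distance between tray and case below 0.01 m and z of tray in the frame of case between 0.026 and 0.032 m and angle between tray's own z axis and vertical below 0.04 rad and angle between the y axis of tray and the y axis of case, either way round below 0.12 rad and x of plug in the frame of tray_cradle between -0.008 and 0.008 m and y of plug in the frame of tray_cradle between -0.015 and 0.015 m and z of plug in the frame of tray_cradle between -0.004 and 0.004 m and angle between the y axis of plug and the y axis of tray, either way round below 0.12 rad and angle between the z axis of plug and the z axis of tray, either way round below 0.08 rad and value of joint lid below 0.04 rad and linear speed of each of large_ring, small_ring, tray, plug below 0.02 m/s and velocity of joint lid below 0.05 rad/s); the robot touches nothing.
It fails at once if a gauge is dropped or knocked away (faster than 0.6 m/s while the fingers do not touch it) ((linear speed of large_ring above 0.6 m/s and contact force between the fingers and large_ring below 0.05 N) or (linear speed of small_ring above 0.6 m/s and contact force between the fingers and small_ring below 0.05 N) or (linear speed of plug above 0.6 m/s and contact force between the fingers and plug below 0.05 N)).
It also fails if it takes over 125 s, if anything falls off the work surface, if the arm or the gripper's body presses on something with over 40 N, if the wrist force passes 120 N, or if a joint passes its speed limit or range.

### The arm

A 7-joint arm with a two-finger parallel gripper is mounted at the origin on a cart in front of the work surface, level with it; the furniture and walls round the work are solid. World frame = base frame: x ahead of the robot, y to its left, z up, the work surface at z = 0. Lengths are in m, angles in rad, forces in N, time in s.
With the tool pointing down it reaches from about 0.425 to 0.825 m from the base axis. Payload 3.6 kg.
Tool frame: the origin (TCP) lies midway between the tips of the shut fingers; the grasp point (between the pads) lies 19 mm behind it (robot.grasp_offset is the distance from the TCP to the grasp point, in m); z points along the fingers, y is the line along which they close (so a half turn about z gives the same grasp; the last joint's range is limited). The gripper opens to 93 mm and grips with 3 to 60 N. Pads are 15 mm wide; open, the fingers measure 128 mm over their backs; the gripper's body (75 mm by 188 mm) begins 65 mm behind the grasp point.
Start: joints at [1.123, 0.615, -0.013, 1.423, 0.008, 1.103, -0.04], TCP at [0.266, -0.593, 0.219] pointing down, gripper open.
Joint ranges: [-3.12, 3.12], [-0.3, 2.06], [-1.34, 1.32], [0.26, 2.42], [-1.36, 4.5], [0.01, 1.98], [-2.84, 2.84]. Speed limits (rad/s): [2.79, 2.79, 3.14, 3.14, 3.14, 3.14, 3.14].

### API

Orientations are given as a 3x3 rotation matrix whose columns are the frame's x, y, z axes.
In Python, from plant import robot gives the robot as it stands.
- The arm moves only by the tool send_rows, never from a script. Its argument "commands" is a list of rows, each a list of 7 numbers: the shift along the tool's x, y, z in mm, then the turn, a rotation vector about the tool's x, y, z in degrees, then the opening, from 0 (shut) to 1 (fully open). A call has 1 to 20 rows; each row is the pose to reach, as a shift and turn from the pose commanded when the call began, along the tool's axes at that moment; what a row does not reach only later rows make up. A row lasts 1/10 s, in which the tool goes at most 50 mm and 8.59 degrees, less where a joint would pass 70% of its speed; a pose out of reach is approached as far as the arm can. A call with a gripper value outside its range is refused whole. The fingers move at their own pace and stop on an object; the grip force is fixed at half the most. Time passes only in rows, so rows that repeat a pose let the fingers close. It gives the time, the measured TCP pose, the force, the opening and the grip force at its end, in the units of the state.
- robot.read_state(): the state, without advancing time (a new reading comes with each control period).
- robot.read_camera(name): name is "scene" or "top" or "wrist"; returns (picture, depth): 384x512x3 uint8, red, green, blue; 384x512 float32, m along the optical axis (not along the pixel's ray), 0 where there is no reading.
- robot.camera_params(name): a dict with "fx", "fy", "cx", "cy" (pixels), "rvec" (rotation vector, rad) and "tvec" (3), from world to camera coordinates, as OpenCV has them. Camera axes: x right, y down, z forward; pixel columns grow to the right and rows downward; lengths in m; the calibration is good to about 2 mm. A picture is of the moment at which its call begins: read the wrist's pose just before it. camera_params takes no time and is no camera call; for the wrist camera it gives the pose at the moment of the call.
- robot.job_done(): hands the job in; it is judged then, once.
Trained networks look in the newest picture that a camera, given by its name, has taken for a name from the list of things; names that differ only in an ending like _2 or _b are one class to them, and where a whole thing is asked for, a point or a joint stands for the part that bears it (a point fixed in the world has none). Each returns a list of dicts, best first, with "score" (0 to 1); they miss things now and then, are a little off and sometimes report something else, mostly with a low value. They report only what shows in the picture. A call takes as long as a camera call. They do not tell look-alikes from the thing itself.
- robot.regions_of(camera, query): "pixels" (384x512 bool, what is visible of it) and "location" ([column, row] in pixels, amid what is visible of it).
The state is a dict: "clock": time; "q": joint angles; "joint_vel": joint speeds; "joint_efforts": joint torques, N m; "eef_pos": TCP position; "tool_rot": TCP orientation; "contact_force": force on the tool from outside, world axes, zero at the start; "torque": the same for the moment, N m; "opening": finger opening in m; "finger_force": force on a finger pad.
Only numpy, scipy, OpenCV 4.12 (cv2) and the standard library are available. Lean on these libraries where they do the work, as an engineer would, in place of code of your own. Each camera call takes 0.05 s, during which the arm holds its last target. There are 200 camera calls.

## Working session

There is one attempt and no reset: what is moved stays moved. The work goes in short steps, Python scripts to look and compute and a tool call to move; the robot and the scene stay as the last step left them, time stands still between calls to the robot, and variables do not carry over. Pictures are saved under pics/ and viewed, at most 14 in all, crops included, and the job is handed in when it is done.

Besides the shell and the picture viewer there is one more tool, called in YAML: its name, and indented under it one key for each argument. send_rows: Moves the arm, as the interface text tells. Its arguments: {"type":"object","properties":{"commands":{"type":"array","items":{"type":"array","items":{"type":"number"}}}},"required":["commands"]}

```bash
ls; mkdir -p pics; cat > h.py <<'E'
import numpy as np, cv2
from plant import robot
def cam(n):
    p=robot.camera_params(n); R=cv2.Rodrigues(np.array(p["rvec"],float))[0]; t=np.array(p["tvec"],float).ravel()
    return p,R,t
def cloud(n,depth):
    p,R,t=cam(n); v,u=np.mgrid[:384,:512]
    X=np.stack([(u-p["cx"])/p["fx"]*depth,(v-p["cy"])/p["fy"]*depth,depth],-1)
    W=(X-t)@R; W[depth<=0]=np.nan
    return W
def proj(n,P):
    p,R,t=cam(n); c=np.atleast_2d(P)@R.T+t
    return np.c_[c[:,0]/c[:,2]*p["fx"]+p["cx"],c[:,1]/c[:,2]*p["fy"]+p["cy"]]
def move(pos,yaw=None,tilt=None):
    """delta from present pose to TCP pos (m), yaw of tool y axis (deg, world); tool down"""
    s=robot.read_state(); T=np.array(s["tool_rot"]); 
    d=T.T@(np.array(pos)-np.array(s["eef_pos"]))*1000
    r=np.zeros(3)
    if yaw is not None:
        a=np.radians(yaw); best=None
        for k in (0,np.pi):
            y=np.array([np.cos(a+k),np.sin(a+k),0]); z=np.array([0,0,-1.]); G=np.c_[np.cross(y,z),y,z]
            rr=np.degrees(cv2.Rodrigues(T.T@G)[0].ravel()); q7=s["q"][6]
            print("  alt",rr.round(1))
            if best is None or np.linalg.norm(rr)<np.linalg.norm(best): best=rr
        r=best
    print("shift",d.round(1),"turn",r.round(1)); return d,r
E
python3 - <<'E'
from h import *
s=robot.read_state(); print(s["clock"],np.array(s["tool_rot"]).round(3),s["q"])
for n in("scene","top"):
    im,d=robot.read_camera(n); cv2.imwrite(f"pics/{n}0.png",cv2.resize(im[:,:,::-1],(800,600)) ); np.savez(f"{n}0.npz",im=im,d=d)
    W=cloud(n,d)
    for q in("large_ring","small_ring","plug","tray","nest_large","nest_small","case","lid"):
        for r in robot.regions_of(n,q)[:4]:
            m=r["pixels"]; print(n,q,round(r["score"],2),np.round(r["location"]),m.sum(),np.nanmedian(W[m],0).round(3),"zmax",np.nanpercentile(W[m][:,2],95).round(3))
E
```

```text
pics
0.0 [[ 0.912  0.409 -0.001]
 [ 0.409 -0.912  0.002]
 [-0.    -0.002 -1.   ]] [ 1.12243296  0.61588592 -0.01262702  1.4248978   0.00807902  1.10335583
 -0.04042332]
scene large_ring 0.64 [312. 205.] 258 [ 0.424 -0.214  0.013] zmax 0.017
scene plug 0.59 [269. 239.] 278 [ 0.424 -0.041  0.013] zmax 0.017
scene tray 0.74 [208. 296.] 3773 [0.391 0.18  0.002] zmax 0.018
scene nest_large 0.46 [226. 187.] 263 [ 0.645 -0.15   0.013] zmax 0.066
scene nest_large 0.46 [207. 298.] 3828 [0.391 0.18  0.002] zmax 0.018
scene nest_small 0.44 [241. 191.] 66 [ 0.598 -0.149  0.013] zmax 0.054
scene case 0.8 [243. 169.] 6178 [ 0.597 -0.178  0.065] zmax 0.187
scene lid 0.7 [227. 185.] 192 [ 0.645 -0.151  0.013] zmax 0.015
scene lid 0.59 [255. 147.] 2827 [ 0.6   -0.197  0.136] zmax 0.193
scene lid 0.36 [209. 300.] 3872 [0.391 0.181 0.002] zmax 0.018
top large_ring 0.75 [311. 231.] 241 [ 0.425 -0.225  0.017] zmax 0.021
top small_ring 0.46 [365. 189.] 186 [ 0.546 -0.377  0.014] zmax 0.018
top plug 0.68 [325. 155.] 181 [ 0.635 -0.278  0.015] zmax 0.019
top plug 0.59 [239. 230.] 255 [ 0.426 -0.053  0.016] zmax 0.02
top tray 0.6 [156. 243.] 2575 [0.397 0.171 0.004] zmax 0.018
top nest_large 0.72 [268. 153.] 1190 [ 0.647 -0.118  0.013] zmax 0.017
top nest_small 0.79 [268. 180.] 1194 [ 0.57  -0.119  0.014] zmax 0.017
top case 0.7 [295. 156.] 2892 [ 0.613 -0.187  0.075] zmax 0.197
top lid 0.94 [303. 158.] 1543 [ 0.604 -0.2    0.158] zmax 0.199
```

View pics/scene0.png

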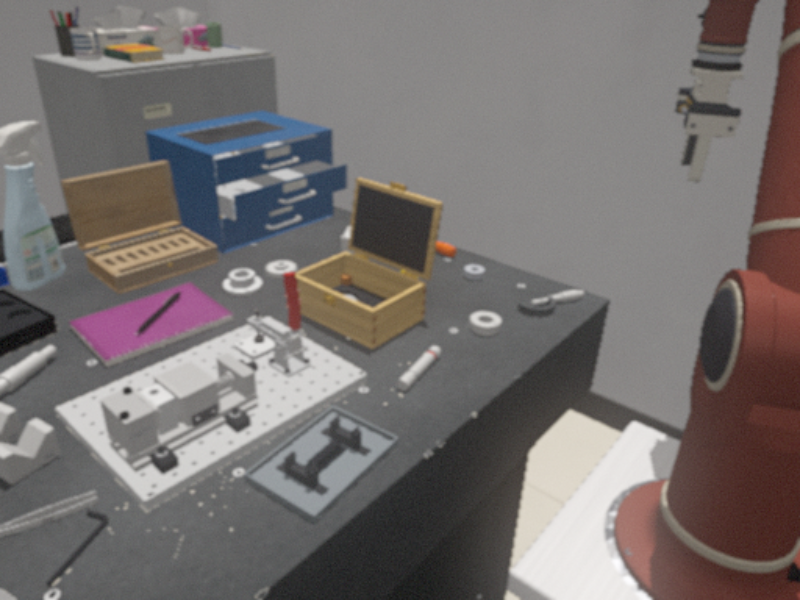

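View pics/top0.png

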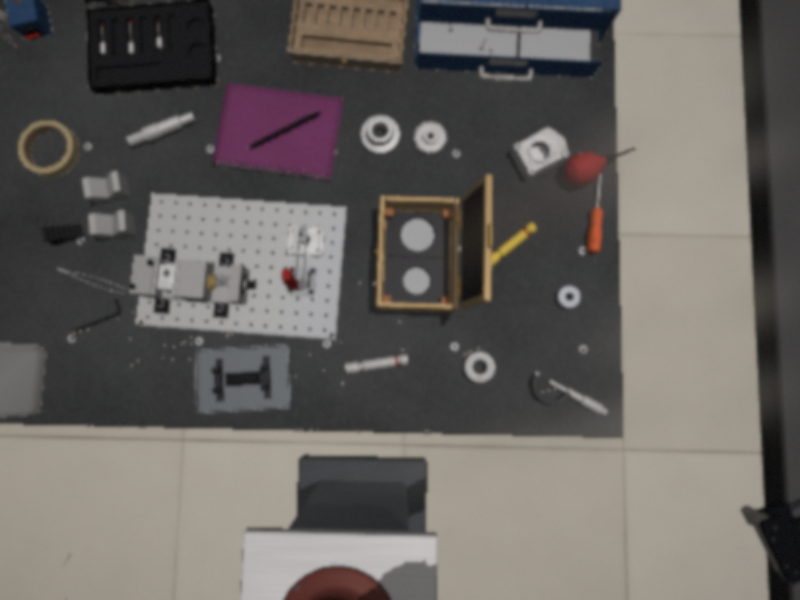

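The scene view (800x600) shows the case at (365,270), the tray at (322,460), the white plug with a red band at (420,368) and a ring at (485,322). The top view shows the case at (420,253) with its hinge towards world -y; the large recess is at (417,234) and the small one at (416,280).

Candidates in the top view:
- **Rings:** the plain ones at (480,367) and (569,296) fit large and small by size. The ones at (380,133) and (430,137) look flanged, so I take them for look-alikes.
- **Plug:** the white one with the red band at (376,363) fits. The yellow one at (513,243) is the look-alike.

Next I'll measure these and check the gripper body's extent.

```bash
cat > m1.py <<'E'
from h import *
D={n:np.load(f"{n}0.npz") for n in("scene","top")}
s=robot.read_state();T=np.array(s["tool_rot"]);p0=np.array(s["eef_pos"])
for n in D:
    W=cloud(n,D[n]["d"]); L=(W-p0)@T
    for a,b in((-25,0),(-45,-25),(-62,-45),(-80,-64),(-100,-84),(-130,-100),(-170,-130)):
        m=(np.abs(L[...,:2])<.2).all(-1)&(L[...,2]>a/1e3)&(L[...,2]<b/1e3)
        if m.sum(): print(n,a,b,m.sum(),(np.nanpercentile(L[m],[2,98],axis=0)*1e3).round().tolist())
W=cloud("top",D["top"]["d"])
for nm,c,r in(("large",(.425,-.225),.045),("small",(.546,-.377),.04),("lookA",(.70,-.05),.06),("lookB",(.70,-.13),.04),("plug",(.426,-.05),.075)):
    m=(np.hypot(W[...,0]-c[0],W[...,1]-c[1])<r)&(W[...,2]>.006)&(W[...,2]<.05); P=W[m]
    if m.sum()<5: print(nm,"none");continue
    (cx,cy),rr=cv2.minEnclosingCircle(P[:,:2].astype(np.float32))
    print(nm,m.sum(),P.mean(0).round(4),"circ",round(cx,4),round(cy,4),round(rr,4),"z",np.percentile(P[:,2],[50,95]).round(3),cv2.minAreaRect(P[:,:2].astype(np.float32)))
m=(np.abs(W[...,0]-.61)<.14)&(np.abs(W[...,1]+.15)<.14)
rim=W[m&(W[...,2]>.058)&(W[...,2]<.075)]; print("rim",len(rim),cv2.minAreaRect(rim[:,:2].astype(np.float32)))
lid=W[m&(W[...,2]>.09)]; c=lid.mean(0); n=np.linalg.svd(lid-c)[2][2]; print("lid",c,n,"z",lid[:,2].max(),lid.min(0),lid.max(0))
tr=W[(np.abs(W[...,0]-.4)<.08)&(np.abs(W[...,1]-.17)<.11)&(W[...,2]>.012)&(W[...,2]<.04)]; print("rib/saddle",len(tr),tr.mean(0),cv2.minAreaRect(tr[:,:2].astype(np.float32)))
E
python3 m1.py
```

```text
scene -25 0 140 [[-8.0, -65.0, -24.0], [10.0, 53.0, -1.0]]
scene -45 -25 121 [[-8.0, -67.0, -45.0], [10.0, 56.0, -26.0]]
scene -62 -45 79 [[-8.0, -68.0, -61.0], [10.0, 51.0, -46.0]]
scene -80 -64 47 [[-8.0, -80.0, -79.0], [10.0, -55.0, -64.0]]
scene -100 -84 280 [[-33.0, -90.0, -100.0], [36.0, 61.0, -84.0]]
scene -130 -100 605 [[-32.0, -97.0, -129.0], [36.0, 80.0, -101.0]]
scene -170 -130 426 [[-29.0, -46.0, -169.0], [36.0, 7.0, -131.0]]
top -25 0 57 [[-8.0, -64.0, -24.0], [9.0, -50.0, -3.0]]
top -45 -25 6 [[-8.0, -64.0, -30.0], [8.0, -53.0, -27.0]]
top -100 -84 154 [[-33.0, -88.0, -100.0], [35.0, -37.0, -85.0]]
top -130 -100 999 [[-32.0, -96.0, -129.0], [35.0, -46.0, -101.0]]
top -170 -130 6 [[-9.0, -93.0, -131.0], [33.0, -78.0, -130.0]]
large 236 [ 0.4248 -0.2247  0.0169] circ 0.4286 -0.2248 0.0285 z [0.017 0.021] ((0.42498669028282166, -0.22582140564918518), (0.04854205623269081, 0.051645226776599884), 29.007244110107422)
small 149 [ 0.5453 -0.3753  0.0147] circ 0.5459 -0.3761 0.0197 z [0.015 0.018] ((0.5452061891555786, -0.3751908242702484), (0.036453425884246826, 0.0353976078331
[... 338 characters left out ...]
(0.07625965774059296, 0.032867465168237686), 88.87542724609375)
plug 258 [ 0.4264 -0.0522  0.0155] circ 0.4287 -0.0522 0.0526 z [0.016 0.019] ((0.43218693137168884, -0.05155592039227486), (0.028747832402586937, 0.10443148761987686), 10.102338790893555)
rim 775 ((0.6086391806602478, -0.11738815903663635), (0.13914532959461212, 0.18330451846122742), 89.58361053466797)
lid [ 0.60421422 -0.2014426   0.16028029] [0.00665547 0.97857291 0.20579302] z 0.20911674816832984 [ 0.51643991 -0.21627596  0.09013421] [ 0.69815159 -0.18726773  0.20911675]
rib/saddle 510 [0.42552605 0.15971648 0.01772787] ((0.4100126028060913, 0.16609540581703186), (0.1399230808019638, 0.210616335272789), 0.004579538945108652)
```

The body is 190 mm wide along the closing axis, so the lid's position matters: it is now at about 1.78 rad. I'll hover over the large ring first.

```bash
python3 -c "
from h import *
move((.425,-.25,.17),-90)"
```

```text
alt [-0.  -0.  24.2]
  alt [   0.    -0.  -155.8]
shift [ 285.4 -247.9   48.7] turn [-0.  -0.  24.2]
```

send_rows:
  commands:
    - [30,-25,0,0,0,5,1]
    - [70,-60,0,0,0,10,1]
    - [110,-95,10,0,0,15,1]
    - [150,-130,20,0,0,20,1]
    - [190,-165,30,0,0,24,1]
    - [230,-200,40,0,0,24.2,1]
    - [260,-225,49,0,0,24.2,1]
    - [280,-243,49,0,0,24.2,1]
    - [285,-248,49,0,0,24.2,1]
    - [285,-248,49,0,0,24.2,1]
    - [285,-248,49,0,0,24.2,1]

```text
clock: 2.0
eef_pos: [0.4241, -0.2518, 0.17]
tool_rot: [[1.0, -0.003, 0.0], [-0.003, -1.0, -0.001], [0.0, 0.001, -1.0]]
contact_force: [-0.0, -0.4, -0.1]
opening: 0.0933
finger_force: 0.0
```

```bash
cat > look.py <<'E'
import sys
from h import *
tag=sys.argv[1]; qs=sys.argv[2:]
W0=None
im,d=robot.read_camera("wrist"); np.savez(f"w_{tag}.npz",im=im,d=d,W=cloud("wrist",d)); W=cloud("wrist",d)
cv2.imwrite(f"pics/w_{tag}.png",im[:,:,::-1])
s=robot.read_state(); print(s["clock"],np.array(s["eef_pos"]).round(4),"q7",round(s["q"][6],2),"open",s["opening"])
for q in qs:
    for r in robot.regions_of("wrist",q)[:3]:
        m=r["pixels"];P=W[m];P=P[~np.isnan(P[:,0])]
        if len(P)<5: continue
        top=np.percentile(P[:,2],90); Q=P[(P[:,2]>top-.006)&(P[:,2]<top+.006)]
        (a,b),rr=cv2.minEnclosingCircle(Q[:,:2].astype(np.float32))
        print(q,round(r["score"],2),np.round(r["location"]),m.sum(),"med",np.median(P,0).round(4),"top",top.round(4),"circ",round(a,4),round(b,4),round(rr,4),"rect",cv2.minAreaRect(Q[:,:2].astype(np.float32)))
E
python3 look.py a large_ring; python3 -c "
from h import *
print(cam('wrist')[0], -cam('wrist')[1].T@cam('wrist')[2])"
```

```text
2.05 [ 0.4238 -0.2522  0.1699] q7 -1.04 open 0.09262779744358139
large_ring 0.78 [246. 173.] 1179 med [ 0.4262 -0.2273  0.0171] top 0.0182 circ 0.4249 -0.2268 0.0251 rect ((0.42507079243659973, -0.22677230834960938), (0.04886021837592125, 0.04962167516350746), 87.15177917480469)
{'fx': 268.4578593314803, 'fy': 268.4578593314803, 'cx': 262.71852629764743, 'cy': 192.13946880571754, 'rvec': array([-2.07518371,  2.08265004,  0.27632293]), 'tvec': array([-0.2516891 ,  0.39123838,  0.45351983])} [ 0.49575042 -0.25271821  0.33535077]
```

View pics/w_a.png

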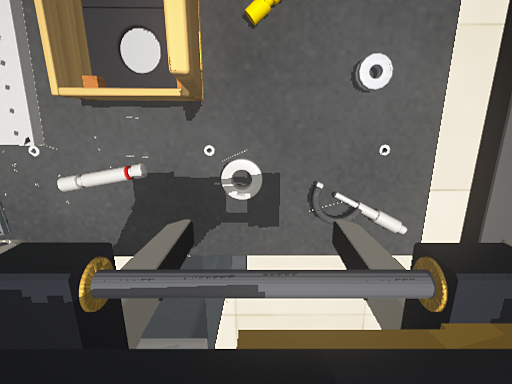

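This wrist view shows the large ring at (241,180), the small ring at (375,71), the plug with its red band at (103,178), the yellow look-alike at (262,12) and the case at top left. Only one ring of each size is in reach here, both plain and matching by diameter. I'll measure all of them from this frame.

```bash
cat > blob.py <<'E'
from h import *
def blob(W,c,r,z0=.008,z1=.03,nm=""):
    m=(np.hypot(W[...,0]-c[0],W[...,1]-c[1])<r)&(W[...,2]>z0)&(W[...,2]<z1); P=W[m]
    if len(P)<5: print(nm,"none"); return
    f=P[:,:2].astype(np.float32); (a,b),rr=cv2.minEnclosingCircle(f)
    (x,y),(w,h),an=cv2.minAreaRect(f)
    print(nm,m.sum(),"circ",np.round([a,b,rr],4),"rect",np.round([x,y,w,h,an],4),"z95",np.percentile(P[:,2],95).round(4))
E
python3 - <<'E'
from blob import *
W=np.load("w_a.npz")["W"]
blob(W,(.425,-.227),.04,.012,nm="large"); blob(W,(.547,-.376),.035,.012,nm="small"); blob(W,(.427,-.052),.07,nm="plug")
move((.425,-.2268,.03),-90); move((.425,-.2268,.008))
E
```

```text
large 1009 circ [ 0.4249 -0.2268  0.0251] rect [ 4.25100e-01 -2.26800e-01  4.89000e-02  4.96000e-02  8.71518e+01] z95 0.0185
small 865 circ [ 0.5461 -0.3774  0.0191] rect [ 0.5459 -0.3773  0.0369  0.0369 27.2049] z95 0.0167
plug 1198 circ [ 0.4282 -0.0538  0.0539] rect [ 0.4267 -0.0542  0.0176  0.1071  9.8636] z95 0.0176
  alt [ 0.1 -0.  -0.3]
  alt [-0.000e+00 -1.000e-01  1.797e+02]
shift [  1.1 -25.6 139.9] turn [ 0.1 -0.  -0.3]
shift [  1.1 -25.7 161.9] turn [0. 0. 0.]
```

send_rows:
  commands:
    - [1,-25,20,0,0,0,1]
    - [1,-25,60,0,0,0,1]
    - [1,-25,100,0,0,0,1]
    - [1,-25,130,0,0,0,1]
    - [1,-25,150,0,0,0,1]
    - [1,-25,160,0,0,0,1]
    - [1,-25,162,0,0,0,1]
    - [1,-25,162,0,0,0,1]
    - [1,-25,162,0,0,0,0.4]
    - [1,-25,162,0,0,0,0.3]
    - [1,-25,162,0,0,0,0.3]
    - [1,-25,162,0,0,0,0.3]
    - [1,-25,162,0,0,0,0.3]
    - [1,-25,162,0,0,0,0.3]

```text
clock: 3.5
eef_pos: [0.4257, -0.2252, 0.0078]
tool_rot: [[1.0, -0.0, 0.0], [-0.0, -1.0, -0.0], [0.0, 0.0, -1.0]]
contact_force: [-0.3, -1.2, 0.0]
opening: 0.0497
finger_force: 0.6
```

send_rows:
  commands:
    - [0,0,0,0,0,0,0.3]
    - [0,0,0,0,0,0,0.3]
    - [0,0,-5,0,0,0,0.3]
    - [0,0,-40,0,0,0,0.3]
    - [0,0,-80,0,0,0,0.3]
    - [0,0,-120,0,0,0,0.3]
    - [0,0,-160,0,0,0,0.3]
    - [0,-20,-200,0,0,0,0.3]
    - [0,-60,-235,0,0,0,0.3]
    - [0,-100,-240,0,0,-8,0.3]
    - [20,-110,-240,0,0,-16,0.3]
    - [60,-110,-240,0,0,-24,0.3]
    - [100,-110,-240,0,0,-32,0.3]
    - [140,-110,-240,0,0,-40,0.3]
    - [183,-110,-240,0,0,-48,0.3]
    - [183,-110,-240,0,0,-56,0.3]
    - [183,-110,-240,0,0,-64,0.3]
    - [183,-110,-240,0,0,-72,0.3]
    - [183,-110,-240,0,0,-80,0.3]
    - [183,-110,-240,0,0,-88,0.3]

```text
clock: 5.5
eef_pos: [0.6075, -0.1151, 0.2467]
tool_rot: [[0.03, 1.0, -0.003], [1.0, -0.03, 0.0], [0.0, -0.003, -1.0]]
contact_force: [-0.4, -0.5, -2.2]
opening: 0.0479
finger_force: 29.9
```

send_rows:
  commands:
    - [0,0,0,0,0,-2,0.3]
    - [0,0,0,0,0,-2,0.3]
    - [0,0,0,0,0,-2,0.3]

```text
clock: 5.8
eef_pos: [0.608, -0.1151, 0.2471]
tool_rot: [[0.001, 1.0, -0.002], [1.0, -0.001, 0.0], [0.0, -0.002, -1.0]]
contact_force: [0.2, -0.5, -1.7]
opening: 0.0482
finger_force: 29.9
```

```bash
python3 look.py b nest_large nest_small case lid
```

```text
5.85 [ 0.6082 -0.1151  0.2473] q7 -0.02 open 0.04805758971624109
nest_large 0.73 [291. 168.] 3377 med [ 0.6507 -0.1136  0.0142] top 0.0155 circ 0.6434 -0.1189 0.063 rect ((0.649844765663147, -0.11973046511411667), (0.07859192043542862, 0.10904166102409363), 0.05244624242186546)
nest_small 0.67 [237. 167.] 3355 med [ 0.5672 -0.1131  0.0144] top 0.0156 circ 0.5749 -0.1189 0.0628 rect ((0.5685523748397827, -0.11911685019731522), (0.1100882738828659, 0.07809913903474808), 89.99718475341797)
case 0.75 [261. 218.] 6565 med [ 0.6101 -0.1624  0.0672] top 0.1978 circ 0.6072 -0.2135 0.0525 rect ((0.6072636842727661, -0.212565079331398), (0.011434278450906277, 0.10477181524038315), 89.68650817871094)
lid 0.84 [265. 303.] 2228 med [ 0.6085 -0.2086  0.1964] top 0.2032 circ 0.6066 -0.2117 0.0527 rect ((0.6065750122070312, -0.21205446124076843), (0.009809129871428013, 0.10503099858760834), 89.01596069335938)
```

View pics/w_b.png

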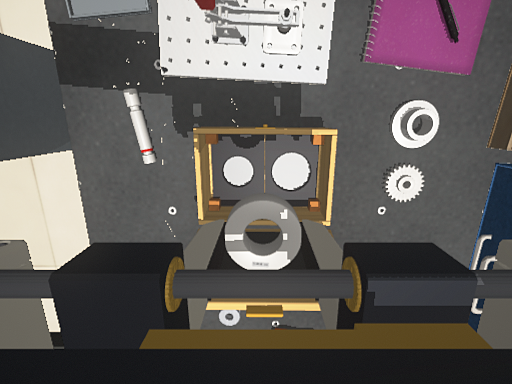

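```bash
python3 - <<'E'
from blob import *
D=np.load("w_b.npz");W=D["W"]; blob(W,(.608,-.115),.035,.252,.262,"held ring top")
im=D["im"].astype(int)
# light floor circles
m=(im.min(-1)>150)&(W[...,2]<.02)&(W[...,2]>.003)
for nm,c in(("L",(.65,-.119)),("S",(.5686,-.119))): 
    k=m&(np.hypot(W[...,0]-c[0],W[...,1]-c[1])<.034); P=W[k]; x,y=P[:,0],P[:,1]
    print(nm,k.sum(),(x.min()+x.max())/2,(y.min()+y.max())/2,x.max()-x.min(),y.max()-y.min(),np.median(P[:,2]))
rim=W[(W[...,2]>.062)&(W[...,2]<.073)&(np.abs(W[...,0]-.609)<.12)&(W[...,1]>-.16)&(W[...,1]<-.03)]
print("rim x",rim[:,0].min(),rim[:,0].max(),"y max",rim[:,1].max())
far=rim[rim[:,1]>-.06]; print("yaw",np.degrees(np.polyfit(far[:,0],far[:,1],1)[0]))
move((.647,-.1195,.1),0); move((.647,-.1195,.018),0)
E
```

```text
held ring top 3753 circ [ 0.608  -0.1067  0.034 ] rect [ 0.6109 -0.1125  0.0588  0.0496 32.475 ] z95 0.258
L 1075 0.6494653305797516 -0.11907896200191967 0.05666145433759273 0.058186860556270883 0.009056833125206333
S 674 0.5688515048283858 -0.11855707064798314 0.044512330673383005 0.04541745370803821 0.008990651341653421
rim x 0.5179076964106287 0.7002813699277022 y max -0.050221753455931134
yaw -0.12285566447718234
  alt [-0.  0. -0.]
  alt [  0.   0. 180.]
shift [ -4.4  38.5 147.6] turn [-0.  0. -0.]
  alt [-0.  0. -0.]
  alt [  0.   0. 180.]
shift [ -4.4  38.5 229.6] turn [-0.  0. -0.]
```

send_rows:
  commands:
    - [-4,20,10,0,0,0,0.3]
    - [-4,38.5,40,0,0,0,0.3]
    - [-4,38.5,80,0,0,0,0.3]
    - [-4,38.5,120,0,0,0,0.3]
    - [-4,38.5,150,0,0,0,0.3]
    - [-4,38.5,180,0,0,0,0.3]
    - [-4,38.5,200,0,0,0,0.3]
    - [-4,38.5,208,0,0,0,0.3]
    - [-4,38.5,214,0,0,0,0.3]
    - [-4,38.5,219,0,0,0,0.3]
    - [-4,38.5,224,0,0,0,0.3]
    - [-4,38.5,227,0,0,0,0.3]
    - [-4,38.5,229,0,0,0,0.3]
    - [-4,38.5,229.5,0,0,0,0.3]
    - [-4,38.5,229.5,0,0,0,0.3]

```text
clock: 7.55
eef_pos: [0.6473, -0.1192, 0.0184]
tool_rot: [[0.001, 1.0, 0.0], [1.0, -0.001, -0.0], [-0.0, 0.0, -1.0]]
contact_force: [-0.1, 0.1, -2.8]
opening: 0.0481
finger_force: 29.9
```

send_rows:
  commands:
    - [0,0,0.8,0,0,0,0.3]
    - [0,0,1,0,0,0,0.3]
    - [0,0,1,0,0,0,0.58]
    - [0,0,1,0,0,0,0.58]
    - [0,0,1,0,0,0,0.58]
    - [0,0,1,0,0,0,0.58]
    - [0,0,1,0,0,0,0.58]

```text
clock: 8.25
eef_pos: [0.6473, -0.1192, 0.0174]
tool_rot: [[0.001, 1.0, 0.0], [1.0, -0.001, 0.0], [0.0, 0.0, -1.0]]
contact_force: [0.7, 0.6, -0.5]
opening: 0.0542
finger_force: 0.0
```

send_rows:
  commands:
    - [0,0,-3,0,0,0,0.58]
    - [0,0,-10,0,0,0,0.58]
    - [0,0,-40,0,0,0,0.58]
    - [0,0,-80,0,0,0,0.58]
    - [0,0,-120,0,0,0,0.6]
    - [0,0,-160,0,0,0,0.6]
    - [0,0,-200,0,0,0,0.7]
    - [0,-20,-235,0,0,0,0.8]
    - [-20,-40,-250,0,0,0,0.8]
    - [-60,-60,-250,0,0,0,0.8]
    - [-100,-80,-250,0,0,0,0.8]
    - [-145,-101,-250,0,0,0,0.8]
    - [-190,-101,-250,0,0,0,0.8]
    - [-230,-101,-240,0,0,0,0.8]
    - [-258,-101,-210,0,0,0,0.8]
    - [-258,-101,-170,0,0,0,0.8]
    - [-258,-101,-130,0,0,0,0.8]
    - [-258,-101,-90,0,0,0,0.8]
    - [-258,-101,-70,0,0,0,0.8]
    - [-258,-101,-70,0,0,0,0.8]

```text
clock: 10.25
eef_pos: [0.5436, -0.3758, 0.0839]
tool_rot: [[0.0, 1.0, -0.006], [1.0, -0.0, 0.004], [0.004, -0.006, -1.0]]
contact_force: [-0.4, 0.0, 0.4]
opening: 0.0743
finger_force: 0.0
```

```bash
python3 look.py c small_ring; python3 - <<'E'
from blob import *
W=np.load("w_c.npz")["W"]; blob(W,(.546,-.377),.03,.012,.025,"small")
move((.546,-.3774,.008),0)
E
```

```text
10.3 [ 0.5454 -0.3767  0.0864] q7 0.37 open 0.07414522981848769
small_ring 0.59 [268. 205.] 1214 med [ 0.5484 -0.3769  0.0178] top 0.0187 circ 0.5484 -0.3783 0.0188 rect ((0.5479719638824463, -0.3780551254749298), (0.03587955981492996, 0.03636160492897034), 0.35985660552978516)
small 1128 circ [ 0.5487 -0.3785  0.019 ] rect [ 0.5484 -0.3781  0.0368  0.0365  0.8201] z95 0.019
  alt [ 0.1  0.  -0. ]
  alt [ 0.0e+00 -1.0e-01  1.8e+02]
shift [-0.  -0.8 80.2] turn [ 0.1  0.  -0. ]
```

send_rows:
  commands:
    - [-1,1,30,0,0,0,0.8]
    - [-1,1,55,0,0,0,0.8]
    - [-1,1,70,0,0,0,0.8]
    - [-1,1,77,0,0,0,0.8]
    - [-1,1,79.5,0,0,0,0.8]
    - [-1,1,79.5,0,0,0,0.8]
    - [-1,1,79.5,0,0,0,0.8]
    - [-1,1,79.5,0,0,0,0.5]
    - [-1,1,79.5,0,0,0,0.2]
    - [-1,1,79.5,0,0,0,0.2]
    - [-1,1,79.5,0,0,0,0.2]
    - [-1,1,79.5,0,0,0,0.2]
    - [-1,1,79.5,0,0,0,0.2]
    - [-1,1,79.5,0,0,0,0.2]
    - [-1,1,79.5,0,0,0,0.2]

```text
clock: 11.85
eef_pos: [0.5471, -0.3781, 0.0077]
tool_rot: [[0.001, 1.0, 0.0], [1.0, -0.001, 0.0], [0.0, 0.0, -1.0]]
contact_force: [0.2, -0.0, -0.4]
opening: 0.0362
finger_force: 30.6
```

send_rows:
  commands:
    - [0,0,-5,0,0,0,0.2]
    - [0,0,-40,0,0,0,0.2]
    - [0,0,-80,0,0,0,0.2]
    - [0,0,-120,0,0,0,0.2]
    - [0,0,-160,0,0,0,0.2]
    - [0,0,-200,0,0,0,0.2]
    - [0,5,-240,0,0,0,0.2]
    - [30,10,-255,0,0,0,0.2]
    - [70,20,-255,0,0,0,0.2]
    - [115,21.5,-255,0,0,0,0.2]
    - [160,21.5,-255,0,0,0,0.2]
    - [205,21.5,-255,0,0,0,0.2]
    - [240,21.5,-250,0,0,0,0.2]
    - [255,21.5,-220,0,0,0,0.2]
    - [259,21.5,-190,0,0,0,0.2]
    - [259,21.5,-150,0,0,0,0.2]
    - [259,21.5,-115,0,0,0,0.2]
    - [259,21.5,-90,0,0,0,0.2]
    - [259,21.5,-80,0,0,0,0.2]
    - [259,21.5,-80,0,0,0,0.2]

```text
clock: 13.85
eef_pos: [0.5677, -0.119, 0.0866]
tool_rot: [[0.0, 1.0, -0.003], [1.0, -0.0, 0.001], [0.001, -0.003, -1.0]]
contact_force: [-0.4, 0.7, -1.4]
opening: 0.0358
finger_force: 30.6
```

```bash
python3 - <<'E'
from h import *
s=robot.read_state(); print(s["eef_pos"],s["opening"],s["finger_force"])
move((.5687,-.1188,.0177),0)
E
```

```text
[ 0.56771449 -0.11897178  0.08664006] 0.03581647125709739 30.56127571966499
  alt [-0.2 -0.  -0. ]
  alt [ -0.    0.3 180. ]
shift [ 0.1  1.2 68.9] turn [-0.2 -0.  -0. ]
```

send_rows:
  commands:
    - [0,0,25,0,0,0,0.2]
    - [0,0,45,0,0,0,0.2]
    - [0,0,55,0,0,0,0.2]
    - [0,0,60,0,0,0,0.2]
    - [0,0,64,0,0,0,0.2]
    - [0,0,67,0,0,0,0.2]
    - [0,0,69,0,0,0,0.2]
    - [0,0,70,0,0,0,0.2]
    - [0,0,70.3,0,0,0,0.2]
    - [0,0,70.3,0,0,0,0.2]
    - [0,0,70.3,0,0,0,0.5]
    - [0,0,70.3,0,0,0,0.5]
    - [0,0,70.3,0,0,0,0.5]
    - [0,0,70.3,0,0,0,0.5]
    - [0,0,70.3,0,0,0,0.5]

```text
clock: 15.35
eef_pos: [0.5688, -0.1191, 0.0175]
tool_rot: [[0.001, 1.0, 0.0], [1.0, -0.001, 0.0], [0.0, 0.0, -1.0]]
contact_force: [-0.4, 0.3, 0.6]
opening: 0.0467
finger_force: 0.0
```

send_rows:
  commands:
    - [0,0,-3,0,0,0,0.5]
    - [0,0,-10,0,0,0,0.5]
    - [0,0,-40,0,0,0,0.5]
    - [0,0,-80,0,0,0,0.5]
    - [0,0,-120,0,0,0,0.5]
    - [0,10,-160,0,0,0,0.4]
    - [0,25,-200,0,0,0,0.2]
    - [0,40,-232,0,0,0,0]
    - [0,40,-232,0,0,0,0]
    - [0,40,-232,0,0,0,0]

```text
clock: 16.35
eef_pos: [0.6086, -0.119, 0.2501]
tool_rot: [[0.0, 1.0, 0.001], [1.0, -0.0, -0.0], [-0.0, 0.001, -1.0]]
contact_force: [-0.3, -0.3, -0.4]
opening: 0.0113
finger_force: 0.0
```

```bash
python3 look.py d large_ring small_ring; python3 - <<'E'
from blob import *
W=np.load("w_d.npz")["W"]; blob(W,(.647,-.119),.027,.02,.035,"large"); blob(W,(.5687,-.119),.022,.02,.035,"small")
for q in((.649,-.119),(.5688,-.119)): print(proj("wrist",[*q,.027]))
E
```

```text
16.4 [ 0.6076 -0.1192  0.2487] q7 -0.01 open 0.007062548445176531
large_ring 0.88 [290. 179.] 833 med [ 0.6443 -0.1193  0.0247] top 0.0259 circ 0.6443 -0.1196 0.0252 rect ((0.6443346738815308, -0.1192459762096405), (0.04863554611802101, 0.048956308513879776), 0.44591355323791504)
small_ring 0.85 [233. 170.] 500 med [ 0.5659 -0.1185  0.0229] top 0.0241 circ 0.5661 -0.1187 0.0189 rect ((0.5660447478294373, -0.1184980571269989), (0.03714665770530701, 0.036155302077531815), 0.08220592886209488)
large 673 circ [ 0.6445 -0.1193  0.0251] rect [ 6.44400e-01 -1.19200e-01  4.89000e-02  4.86000e-02  8.99405e+01] z95 0.0263
small 432 circ [ 0.5661 -0.1187  0.0189] rect [ 0.566  -0.1185  0.0371  0.0362  0.0822] z95 0.0246
[[292.51445642 170.2079671 ]]
[[237.52883953 170.1475318 ]]
```

View pics/w_d.png

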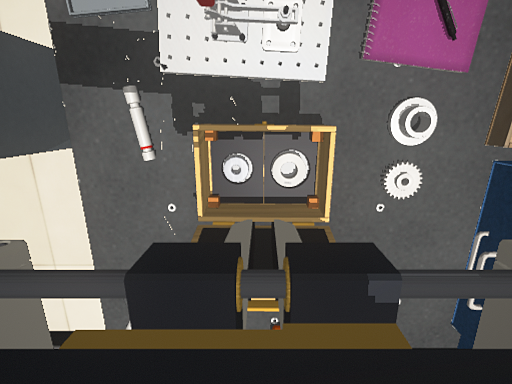

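Both rings sit in their recesses, at (237,168) and (290,168). Next I'll push the lid back to its stop, so the gripper body clears it when the tray and plug go in.

send_rows:
  commands:
    - [-10,0,30,0,0,0,0]
    - [-25,0,60,0,0,0,0]
    - [-40,0,80,0,0,0,0]
    - [-60,0,80,0,0,0,0]
    - [-70,0,80,0,0,0,0]
    - [-76,0,80,0,0,0,0]
    - [-80,0,80,0,0,0,0]
    - [-83,0,80,0,0,0,0]
    - [-86,0,80,0,0,0,0]
    - [-88,0,80,0,0,0,0]
    - [-90,0,80,0,0,0,0]
    - [-91,0,80,0,0,0,0]
    - [-92,0,80,0,0,0,0]

```text
clock: 17.8
eef_pos: [0.6086, -0.2112, 0.1694]
tool_rot: [[0.0, 1.0, 0.0], [1.0, -0.0, 0.0], [0.0, 0.0, -1.0]]
contact_force: [0.7, -0.1, 0.3]
opening: 0.0005
finger_force: 0.0
```

send_rows:
  commands:
    - [-1,0,0,0,0,0,0]
    - [-2,0,0,0,0,0,0]
    - [-3,0,0,0,0,0,0]
    - [-4,0,0,0,0,0,0]

```text
clock: 18.2
eef_pos: [0.6087, -0.2119, 0.1693]
tool_rot: [[-0.001, 1.0, -0.001], [1.0, 0.001, 0.005], [0.005, -0.001, -1.0]]
contact_force: [-1.1, 5.6, 2.0]
opening: 0.0005
finger_force: 3.1
```

send_rows:
  commands:
    - [10,0,0,0,0,0,0]
    - [40,0,-20,0,0,0,0.2]
    - [80,-10,-60,0,0,0,0.4]
    - [120,-30,-85,0,0,0,0.5]
    - [160,-60,-85,0,0,0,0.5]
    - [200,-90,-80,0,0,0,0.5]
    - [240,-120,-70,0,0,0,0.5]
    - [280,-150,-60,0,0,0,0.5]
    - [315,-179,-60,0,0,0,0.5]
    - [315,-179,-60,0,0,0,0.5]
    - [315,-179,-60,0,0,0,0.5]
    - [315,-179,-60,0,0,0,0.5]

```text
clock: 19.4
eef_pos: [0.4312, 0.0985, 0.2297]
tool_rot: [[0.003, 1.0, 0.002], [1.0, -0.003, -0.001], [-0.001, 0.002, -1.0]]
contact_force: [-0.3, 0.4, 0.5]
opening: 0.0465
finger_force: 0.0
```

```bash
python3 look.py e tray; python3 - <<'E'
from blob import *
W=np.load("w_e.npz")["W"]
m=(abs(W[...,0]-.4)<.06)&(abs(W[...,1]-.17)<.09)&(W[...,2]>.0145)&(W[...,2]<.04)
P=W[m].astype(np.float32); print(m.sum(),cv2.minAreaRect(P[:,:2]),P.mean(0),np.percentile(P[:,2],[5,50,95]))
d=robot.camera_params("top")
E
```

```text
19.45 [0.4312 0.0982 0.2295] q7 -0.46 open 0.046831346490833224
tray 0.68 [236. 113.] 9080 med [0.3966 0.1759 0.0028] top 0.0142 circ 0.3973 0.1692 0.0934 rect ((0.39731916785240173, 0.16977690160274506), (0.10651271045207977, 0.15858963131904602), 5.051158428192139)Traceback (most recent call last):
  File "<stdin>", line 4, in <module>
cv2.error: OpenCV(4.12.0) /io/opencv/modules/imgproc/src/convhull.cpp:143: error: (-215:Assertion failed) total >= 0 && (depth == CV_32F || depth == CV_32S) in function 'convexHull'
```

View pics/w_e.png

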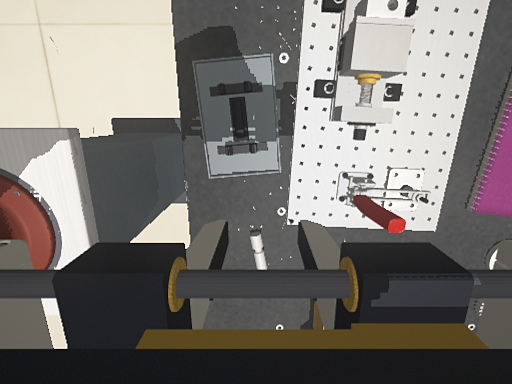

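The tray is at (237,117), with its rib lying along its length.

```bash
python3 - <<'E'
from h import *
D=np.load("w_e.npz");W=D["W"];im=D["im"].astype(int)
m=(abs(W[...,0]-.397)<.02)&(abs(W[...,1]-.17)<.024)&(im.max(-1)<70)
P=W[m]; print(m.sum(),P.mean(0),cv2.minAreaRect(P[:,:2].astype(np.float32)))
move((.3973,.1698,.06),5); move((.3973,.1698,.0065),5)
E
```

```text
562 [0.39797645 0.17073904 0.01066138] ((0.3973725140094757, 0.16996189951896667), (0.02287757769227028, 0.048357415944337845), 4.1538825035095215)
  alt [ 0.1  0.  -5.2]
  alt [ 1.000e-01 -1.000e-01  1.748e+02]
shift [ 71.5 -34.3 169.3] turn [ 0.1  0.  -5.2]
  alt [ 0.1  0.  -5.2]
  alt [ 1.000e-01 -1.000e-01  1.748e+02]
shift [ 71.6 -34.4 222.8] turn [ 0.1  0.  -5.2]
```

send_rows:
  commands:
    - [30,-15,30,0,0,-3,0.4]
    - [60,-30,70,0,0,-5,0.4]
    - [71.5,-34,110,0,0,-5,0.4]
    - [71.5,-34,150,0,0,-5,0.4]
    - [71.5,-34,180,0,0,-5,0.4]
    - [71.5,-34,200,0,0,-5,0.4]
    - [71.5,-34,214,0,0,-5,0.4]
    - [71.5,-34,220,0,0,-5,0.4]
    - [71.5,-34,222.5,0,0,-5,0.4]
    - [71.5,-34,222.5,0,0,-5,0.4]
    - [71.5,-34,222.5,0,0,-5,0.1]
    - [71.5,-34,222.5,0,0,-5,0]
    - [71.5,-34,222.5,0,0,-5,0]
    - [71.5,-34,222.5,0,0,-5,0]
    - [71.5,-34,222.5,0,0,-5,0]
    - [71.5,-34,222.5,0,0,-5,0]

```text
clock: 21.1
eef_pos: [0.3966, 0.1718, 0.0073]
tool_rot: [[-0.086, 0.996, 0.002], [0.996, 0.086, 0.001], [0.001, 0.002, -1.0]]
contact_force: [0.9, -1.4, 5.3]
opening: 0.0115
finger_force: 30.0
```

send_rows:
  commands:
    - [0,0,-5,0,0,0,0]
    - [0,0,-20,0,0,0,0]
    - [0,0,-50,0,0,0,0]
    - [0,0,-90,0,0,0,0]
    - [0,0,-130,0,0,0,0]
    - [0,0,-170,0,0,0,0]
    - [-5,5,-210,0,0,6,0]
    - [-20,15,-240,0,0,12,0]
    - [-45,30,-245,0,0,18,0]
    - [-70,45,-245,0,0,25,0]
    - [-95,60,-245,0,0,32,0]
    - [-120,75,-245,0,0,40,0]
    - [-150,92,-245,0,0,48,0]
    - [-180,110,-245,0,0,56,0]
    - [-210,128,-245,0,0,64,0]
    - [-240,146,-245,0,0,72,0]
    - [-265,162,-245,0,0,80,0]
    - [-290,176,-245,0,0,87,0]
    - [-303,184,-245,0,0,93,0]
    - [-308,186.5,-245,0,0,95,0]

```text
clock: 23.1
eef_pos: [0.6075, -0.1208, 0.2502]
tool_rot: [[1.0, -0.005, -0.004], [-0.005, -1.0, -0.0], [-0.004, 0.0, -1.0]]
contact_force: [-0.6, 1.0, -1.5]
opening: 0.0115
finger_force: 30.0
```

send_rows:
  commands:
    - [0,0,0,0,0,0,0]
    - [0,0,0,0,0,0,0]
    - [0,0,0,0,0,0,0]
    - [0,0,0,0,0,0,0]

```text
clock: 23.5
eef_pos: [0.608, -0.1181, 0.2521]
tool_rot: [[1.0, 0.002, -0.0], [0.002, -1.0, 0.001], [-0.0, -0.001, -1.0]]
contact_force: [-0.6, 0.3, -3.7]
opening: 0.0116
finger_force: 30.0
```

```bash
python3 look.py f tray lid case; python3 - <<'E'
from h import *
im,d=robot.read_camera("scene"); cv2.imwrite("pics/s_f.png",cv2.resize(im[70:270,150:350,::-1],(600,600)))
move((.609,-.119,.25),-90)
E
```

```text
23.55 [ 0.6081 -0.1184  0.2521] q7 -1.41 open 0.011913187762171259
tray 0.63 [258. 173.] 23772 med [ 0.6475 -0.1185  0.2475] top 0.2601 circ 0.6334 -0.1184 0.0741 rect ((0.6227497458457947, -0.11874674260616302), (0.12586109340190887, 0.10680314153432846), 0.11643235385417938)
tray 0.27 [375. 166.] 8324 med [ 0.6367 -0.2229  0.1747] top 0.1922 circ 0.6275 -0.2317 0.0711 rect ((0.62746262550354, -0.2324901819229126), (0.012746237218379974, 0.1417228877544403), 89.62544250488281)
lid 0.76 [377. 170.] 8349 med [ 0.6366 -0.2228  0.1747] top 0.1922 circ 0.6269 -0.2342 0.0723 rect ((0.6268777251243591, -0.23248635232448578), (0.012746237218379974, 0.14419960975646973), 89.62544250488281)
case 0.86 [375. 161.] 8871 med [ 0.6418 -0.222   0.1725] top 0.1921 circ 0.6281 -0.2334 0.071 rect ((0.6281230449676514, -0.23249448835849762), (0.012746237218379974, 0.14170891046524048), 89.62544250488281)
  alt [-0. -0. -0.]
  alt [ -0.   0. 180.]
shift [ 0.8 -0.   2. ] turn [-0. -0. -0.]
```

View pics/w_f.png

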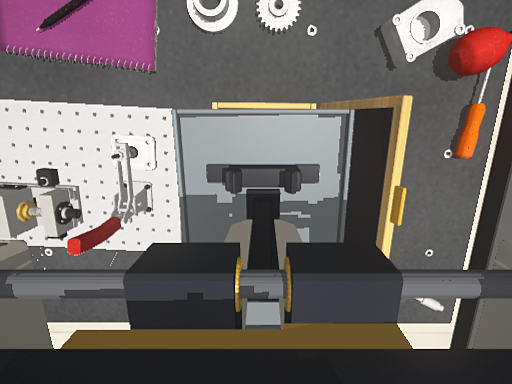

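View pics/s_f.png

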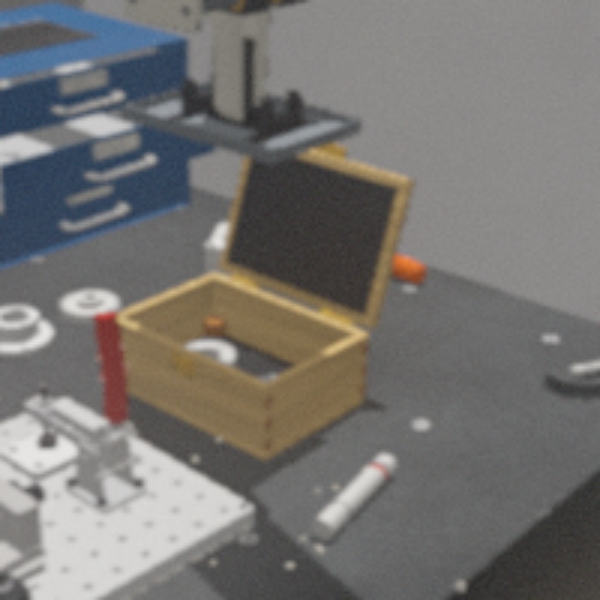

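The tray is held level, and its offset from the TCP is known (about -2 mm in x). I'll tilt it by 6° away from the lid and lower it.

send_rows:
  commands:
    - [2,0,20,-3,0,0,0]
    - [3,0,50,-6,0,0,0]
    - [3,0,90,-6,0,0,0]
    - [3,0,120,-6,0,0,0]
    - [3,0,140,-6,0,0,0]
    - [3,0,155,-6,0,0,0]
    - [3,0,165,-6,0,0,0]
    - [3,0,172,-6,0,0,0]
    - [3,0,178,-6,0,0,0]
    - [3,0,184,-6,0,0,0]
    - [3,0,190,-6,0,0,0]
    - [3,0,195,-6,0,0,0]
    - [3,0,200,-6,0,0,0]
    - [3,0,204,-6,0,0,0]
    - [3,0,205,-6,0,0,0]
    - [3,0,205,-6,0,0,0]

```text
clock: 25.35
eef_pos: [0.6113, -0.1192, 0.0467]
tool_rot: [[1.0, -0.001, -0.0], [-0.001, -0.995, -0.104], [-0.0, 0.104, -0.995]]
contact_force: [0.5, 0.4, -2.3]
opening: 0.012
finger_force: 30.0
```

send_rows:
  commands:
    - [0,-0.2,2,0,0,0,0]
    - [0,-0.4,4,0,0,0,0]
    - [0,-0.5,5,0,0,0,0]
    - [0,-0.6,6,0,0,0,0]
    - [0,-0.6,6,0,0,0,0]

```text
clock: 25.85
eef_pos: [0.6113, -0.1194, 0.0412]
tool_rot: [[1.0, -0.001, -0.0], [-0.001, -0.995, -0.105], [0.0, 0.105, -0.995]]
contact_force: [-1.1, -0.4, 0.6]
opening: 0.0114
finger_force: 30.1
```

send_rows:
  commands:
    - [0,0,0,0,0,0,0.15]
    - [0,0,0,0,0,0,0.2]
    - [0,0,0,0,0,0,0.3]
    - [0,0,0,0,0,0,0.35]
    - [0,0,0,0,0,0,0.35]
    - [0,0,0,0,0,0,0.35]

```text
clock: 26.45
eef_pos: [0.6113, -0.1193, 0.0409]
tool_rot: [[1.0, -0.001, 0.0], [-0.001, -0.995, -0.105], [0.0, 0.105, -0.995]]
contact_force: [0.2, -0.2, -0.5]
opening: 0.0323
finger_force: 0.0
```

send_rows:
  commands:
    - [0,0,-5,0,0,0,0.35]
    - [0,1,-25,0,0,0,0.35]
    - [0,4,-60,3,0,0,0.35]
    - [0,8,-100,6,0,0,0.35]
    - [0,12,-140,6,0,0,0.35]
    - [0,15,-170,6,0,0,0.35]
    - [0,20,-205,6,0,0,0.35]
    - [0,20,-205,6,0,0,0.35]
    - [0,20,-205,6,0,0,0.35]

```text
clock: 27.35
eef_pos: [0.6114, -0.1178, 0.2479]
tool_rot: [[1.0, -0.001, 0.002], [-0.001, -1.0, -0.0], [0.002, 0.0, -1.0]]
contact_force: [-0.2, 0.1, -1.2]
opening: 0.0329
finger_force: 0.0
```

```bash
python3 look.py g tray; python3 - <<'E'
from h import *
D=np.load("w_g.npz");W=D["W"]
m=(abs(W[...,0]-.609)<.075)&(abs(W[...,1]+.119)<.045)&(W[...,2]>.025)&(W[...,2]<.045); P=W[m]
A=np.c_[P[:,:2]-[.609,-.119],np.ones(len(P))]; k=np.abs(P[:,2]-np.median(P[:,2]))<.004
print(m.sum(),np.linalg.lstsq(A[k],P[k,2],rcond=None)[0])
E
```

```text
27.4 [ 0.6107 -0.1176  0.2464] q7 -1.43 open 0.03267590706311012
tray 0.85 [263. 167.] 8214 med [ 0.6145 -0.12    0.0305] top 0.0421 circ 0.6118 -0.1193 0.0907 rect ((0.6077670454978943, -0.11952164769172668), (0.15727609395980835, 0.1069137305021286), 0.011929091066122055)
5996 [-0.00367703 -0.00029779  0.03030026]
```

View pics/w_g.png

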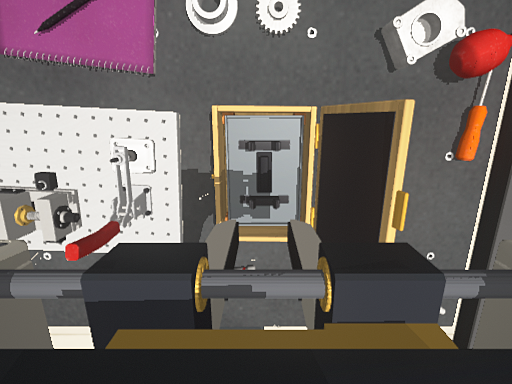

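The tray is seated level and centred: tilt 0.004, height 30.3 mm at its floor. On to the plug.

send_rows:
  commands:
    - [-30,-3,0,0,0,-8,0.5]
    - [-70,-6,0,0,0,-16,0.5]
    - [-110,-9,0,0,0,-24,0.5]
    - [-150,-12,0,0,0,-32,0.5]
    - [-184,-10,10,0,0,-40,0.5]
    - [-184,-5,20,0,0,-48,0.5]
    - [-184,0,40,0,0,-56,0.5]
    - [-184,0,60,0,0,-64,0.5]
    - [-184,0,60,0,0,-72,0.5]
    - [-184,0,60,0,0,-80,0.5]
    - [-184,0,60,0,0,-88,0.5]
    - [-184,0,60,0,0,-96,0.5]
    - [-184,0,60,0,0,-100,0.5]
    - [-184,0,60,0,0,-100,0.5]
    - [-184,0,60,0,0,-100,0.5]
    - [-184,0,60,0,0,-100,0.5]

```text
clock: 29.05
eef_pos: [0.427, -0.1175, 0.1864]
tool_rot: [[-0.172, 0.985, -0.001], [0.985, 0.172, 0.0], [0.001, -0.001, -1.0]]
contact_force: [0.2, 0.3, -0.2]
opening: 0.0467
finger_force: 0.0
```

```bash
python3 look.py h plug; python3 - <<'E'
from blob import *
W=np.load("w_h.npz")["W"]; blob(W,(.427,-.054),.07,nm="plug")
move((.4267,-.0542,.006),9.9)
E
```

```text
29.1 [ 0.4271 -0.1175  0.1865] q7 0.14 open 0.04640341252436517
plug 0.88 [274. 126.] 1153 med [ 0.4267 -0.0512  0.0158] top 0.0176 circ 0.4268 -0.0544 0.0515 rect ((0.42751413583755493, -0.05427411571145058), (0.0165996216237545, 0.10204765200614929), 10.105011940002441)
plug 1181 circ [ 0.4256 -0.0546  0.0527] rect [ 0.4278 -0.0543  0.017   0.1046 10.1751] z95 0.0179
  alt [-0. -0.  0.]
  alt [   0.   -0. -180.]
shift [ 62.4  10.5 180.7] turn [-0. -0.  0.]
```

View pics/w_h.png

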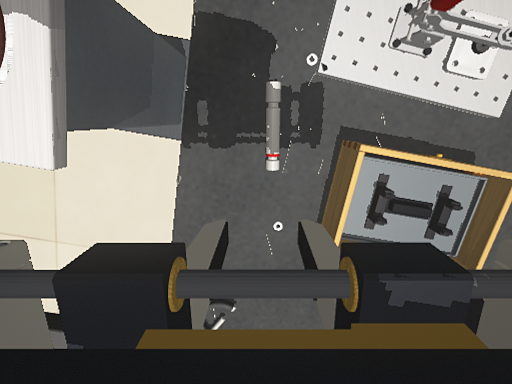

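The plug is at (273,126), steel with a red band at (272,157), so it is the right one.

send_rows:
  commands:
    - [30,5,30,0,0,0,0.5]
    - [62,11,70,0,0,0,0.5]
    - [62,11,110,0,0,0,0.5]
    - [62,11,145,0,0,0,0.5]
    - [62,11,165,0,0,0,0.5]
    - [62,11,176,0,0,0,0.5]
    - [62,11,180,0,0,0,0.5]
    - [62,11,180.5,0,0,0,0.5]
    - [62,11,180.5,0,0,0,0.5]
    - [62,11,180.5,0,0,0,0.2]
    - [62,11,180.5,0,0,0,0]
    - [62,11,180.5,0,0,0,0]
    - [62,11,180.5,0,0,0,0]
    - [62,11,180.5,0,0,0,0]
    - [62,11,180.5,0,0,0,0]

```text
clock: 30.65
eef_pos: [0.4277, -0.0547, 0.0066]
tool_rot: [[-0.173, 0.985, 0.001], [0.985, 0.173, -0.0], [-0.0, 0.001, -1.0]]
contact_force: [0.1, -0.0, 2.7]
opening: 0.0177
finger_force: 30.0
```

send_rows:
  commands:
    - [0,0,-5,0,0,0,0]
    - [0,0,-20,0,0,0,0]
    - [0,0,-50,0,0,0,0]
    - [0,0,-90,0,0,0,0]
    - [0,0,-130,0,0,0,0]
    - [0,0,-170,0,0,7,0]
    - [0,0,-205,0,0,14,0]
    - [-5,10,-230,0,0,21,0]
    - [-15,30,-240,0,0,28,0]
    - [-30,55,-240,0,0,35,0]
    - [-45,80,-240,0,0,43,0]
    - [-60,105,-240,0,0,51,0]
    - [-75,130,-240,0,0,59,0]
    - [-88,150,-240,0,0,67,0]
    - [-95,163,-240,0,0,75,0]
    - [-95,167,-240,0,0,83,0]
    - [-95,167,-240,0,0,90,0]
    - [-95,167,-240,0,0,96,0]
    - [-95,167,-240,0,0,100,0]
    - [-95,167,-240,0,0,100,0]

```text
clock: 32.65
eef_pos: [0.6074, -0.1189, 0.2456]
tool_rot: [[1.0, -0.0, -0.002], [-0.0, -1.0, 0.001], [-0.002, -0.001, -1.0]]
contact_force: [0.6, 0.3, -1.2]
opening: 0.0178
finger_force: 30.0
```

send_rows:
  commands:
    - [0,0,0,0,0,0,0]
    - [0,0,0,0,0,0,0]
    - [0,0,0,0,0,0,0]

```text
clock: 32.95
eef_pos: [0.6081, -0.1193, 0.2462]
tool_rot: [[1.0, 0.0, -0.0], [0.0, -1.0, 0.0], [-0.0, -0.0, -1.0]]
contact_force: [0.2, -0.7, -2.3]
opening: 0.0174
finger_force: 30.0
```

```bash
python3 look.py i plug tray; python3 - <<'E'
from blob import *
W=np.load("w_i.npz")["W"]; blob(W,(.62,-.119),.07,.235,.265,nm="plug")
move((.6085,-.1193,.054),-90)
E
```

```text
33.0 [ 0.6082 -0.1194  0.2463] q7 -1.43 open 0.017657631817197105
plug 0.6 [266. 213.] 3322 med [ 0.6245 -0.1194  0.2553] top 0.2569 circ 0.6082 -0.1197 0.0532 rect ((0.6082806587219238, -0.11962896585464478), (0.016567261889576912, 0.10553205758333206), 89.87822723388672)
tray 0.56 [262. 152.] 6363 med [ 0.6324 -0.1203  0.0318] top 0.0397 circ 0.6094 -0.1211 0.0939 rect ((0.6094334721565247, -0.11987175047397614), (0.15704961121082306, 0.1070188507437706), 0.027822144329547882)
tray 0.32 [266. 212.] 3321 med [ 0.6244 -0.1194  0.2553] top 0.2569 circ 0.6082 -0.1197 0.0532 rect ((0.6082822680473328, -0.11964079737663269), (0.016584906727075577, 0.10553035140037537), 89.85479736328125)
plug 3888 circ [ 0.6084 -0.1204  0.0533] rect [ 6.09300e-01 -1.18000e-01  4.47000e-02  1.05200e-01  7.60544e+01] z95 0.2604
  alt [-0.  0. -0.]
  alt [  0.   0. 180.]
shift [  0.3  -0.  192.3] turn [-0.  0. -0.]
```

View pics/w_i.png

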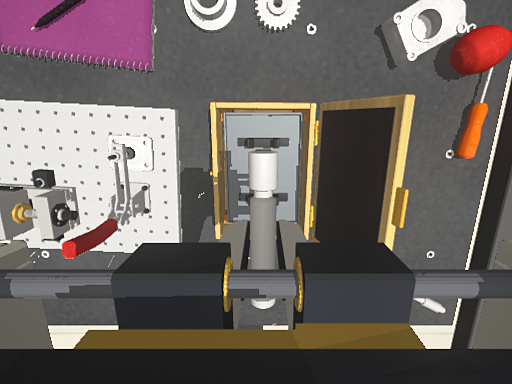

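send_rows:
  commands:
    - [0,-1.5,20,-1.5,0,0,0]
    - [0.5,-1.5,50,-3,0,0,0]
    - [0.5,-1.5,90,-3,0,0,0]
    - [0.5,-1.5,120,-3,0,0,0]
    - [0.5,-1.5,145,-3,0,0,0]
    - [0.5,-1.5,160,-3,0,0,0]
    - [0.5,-1.5,170,-3,0,0,0]
    - [0.5,-1.5,177,-3,0,0,0]
    - [0.5,-1.5,182,-3,0,0,0]
    - [0.5,-1.5,186,-3,0,0,0]
    - [0.5,-1.5,189,-3,0,0,0]
    - [0.5,-1.5,191,-3,0,0,0]
    - [0.5,-1.5,191,-3,0,0,0]
    - [0.5,-1.5,191,-3,0,0,0]

```text
clock: 34.5
eef_pos: [0.609, -0.1178, 0.0556]
tool_rot: [[1.0, -0.001, 0.001], [-0.001, -0.999, -0.052], [0.001, 0.052, -0.999]]
contact_force: [0.4, 0.4, -1.5]
opening: 0.0179
finger_force: 30.0
```

send_rows:
  commands:
    - [0,0,0.6,0,0,0,0]
    - [0,0,1.2,0,0,0,0]
    - [0,0,1.6,0,0,0,0]
    - [0,0,1.6,0,0,0,0]

```text
clock: 34.9
eef_pos: [0.609, -0.1179, 0.054]
tool_rot: [[1.0, -0.001, 0.0], [-0.001, -0.999, -0.052], [0.0, 0.052, -0.999]]
contact_force: [-1.3, 0.3, 2.0]
opening: 0.0176
finger_force: 30.0
```

send_rows:
  commands:
    - [0,0,0,0,0,0,0.22]
    - [0,0,0,0,0,0,0.28]
    - [0,0,0,0,0,0,0.35]
    - [0,0,0,0,0,0,0.35]
    - [0,0,0,0,0,0,0.35]
    - [0,0,0,0,0,0,0.35]
    - [0,0,-4,0,0,0,0.35]
    - [0,0,-20,0,0,0,0.35]
    - [0,2,-60,3,0,0,0.35]
    - [0,4,-100,3,0,0,0.35]
    - [0,6,-140,3,0,0,0.35]
    - [0,8,-180,3,0,0,0.3]
    - [0,10,-195,3,0,0,0.2]
    - [0,10,-195,3,0,0,0.1]
    - [0,10,-195,3,0,0,0]
    - [0,10,-195,3,0,0,0]

```text
clock: 36.5
eef_pos: [0.6077, -0.1174, 0.247]
tool_rot: [[1.0, -0.0, -0.004], [-0.0, -1.0, 0.001], [-0.004, -0.001, -1.0]]
contact_force: [-0.1, 0.4, -1.0]
opening: 0.002
finger_force: 0.0
```

```bash
python3 look.py j plug tray lid; python3 - <<'E'
from h import *
D=np.load("w_j.npz");W=D["W"]
for r in robot.regions_of("wrist","lid")[:1]:
    P=W[r["pixels"]];P=P[(P[:,2]>.09)&(P[:,2]<.18)&(P[:,1]>-.24)]
    print("lid slope",np.polyfit(P[:,2]-.068,P[:,1]+.119,1))
E
```

```text
36.55 [ 0.6078 -0.1174  0.247 ] q7 -1.44 open 0.0011226911196571302
plug 0.55 [266. 171.] 1010 med [ 0.6113 -0.1183  0.0624] top 0.0643 circ 0.6088 -0.1192 0.0523 rect ((0.6087750792503357, -0.11865773797035217), (0.016875965520739555, 0.10394154489040375), 89.64497375488281)
plug 0.39 [364. 172.] 13899 med [ 0.6283 -0.2164  0.1571] top 0.1913 circ 0.6217 -0.2293 0.0772 rect ((0.6216489672660828, -0.2316211760044098), (0.013492214493453503, 0.1541193723678589), 89.7347183227539)
tray 0.71 [267. 162.] 7382 med [ 0.6169 -0.1237  0.0317] top 0.0394 circ 0.6099 -0.1196 0.0939 rect ((0.6093738079071045, -0.1198337972164154), (0.10706918686628342, 0.1573501080274582), 89.9719009399414)
lid 0.84 [365. 174.] 14025 med [ 0.6287 -0.2165  0.1567] top 0.1913 circ 0.6209 -0.2293 0.0779 rect ((0.6208924055099487, -0.23161767423152924), (0.013492214493453503, 0.15563245117664337), 89.7347183227539)
lid slope [-0.34346904 -0.06676946]
```

View pics/w_j.png

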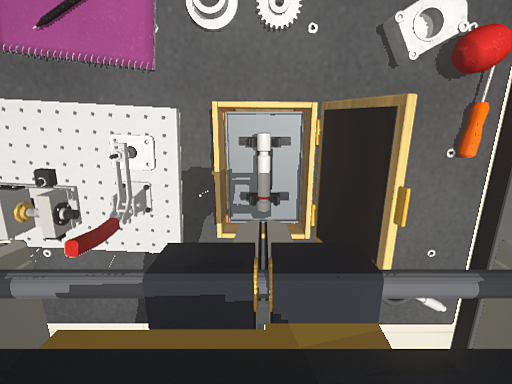

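The plug lies in both saddles, its top at 64 mm, below the rim. Now I'll go behind the lid.

send_rows:
  commands:
    - [0,20,-15,0,0,0,0]
    - [0,60,-15,0,0,0,0]
    - [0,100,-15,0,0,0,0]
    - [0,140,-15,0,0,0,0]
    - [0,168,-15,0,0,0,0]
    - [0,175,-10,0,0,0,0]
    - [0,175,20,0,0,0,0]
    - [0,175,55,0,0,0,0]
    - [0,175,80,0,0,0,0]
    - [0,175,95,0,0,0,0]
    - [0,175,95,0,0,0,0]
    - [0,170,95,0,0,0,0]
    - [0,160,95,0,0,0,0]
    - [0,150,95,0,0,0,0]
    - [0,142,95,0,0,0,0]
    - [0,136,95,0,0,0,0]
    - [0,130,95,0,0,0,0]
    - [0,124,95,0,0,0,0]

```text
clock: 38.55
eef_pos: [0.6089, -0.2422, 0.1545]
tool_rot: [[1.0, -0.001, 0.001], [-0.001, -1.0, -0.002], [0.001, 0.002, -1.0]]
contact_force: [0.2, -1.1, 1.1]
opening: 0.0007
finger_force: 0.8
```

send_rows:
  commands:
    - [0,-5,0,0,0,0,0]
    - [0,-11,0,0,0,0,0]
    - [0,-17,0,0,0,0,0]
    - [0,-23,0,0,0,0,0]
    - [0,-29,0,0,0,0,0]
    - [0,-35,0,0,0,0,0]
    - [0,-41,0,0,0,0,0]
    - [0,-47,0,0,0,0,0]
    - [0,-53,0,0,0,0,0]
    - [0,-59,0,0,0,0,0]
    - [0,-65,0,0,0,0,0]
    - [0,-71,0,0,0,0,0]
    - [0,-77,0,0,0,0,0]
    - [0,-82,0,0,0,0,0]
    - [0,-86,0,0,0,0,0]
    - [0,-86,0,0,0,0,0]

```text
clock: 40.15
eef_pos: [0.609, -0.1544, 0.154]
tool_rot: [[1.0, 0.001, 0.0], [0.001, -1.0, 0.001], [0.0, -0.001, -1.0]]
contact_force: [-0.1, -0.6, -0.2]
opening: 0.0005
finger_force: 0.0
```

send_rows:
  commands:
    - [0,5,-20,0,0,0,0]
    - [0,10,-50,0,0,0,0]
    - [0,20,-90,0,0,0,0]
    - [0,30,-110,0,0,0,0]
    - [0,60,-110,0,0,0,0]
    - [0,60,-110,0,0,0,0]
    - [0,60,-110,0,0,0,0]
    - [0,60,-110,0,0,0,0]
    - [0,60,-110,0,0,0,0]
    - [0,60,-110,0,0,0,0]
    - [0,60,-110,0,0,0,0]
    - [0,60,-110,0,0,0,0]
    - [0,60,-110,0,0,0,0]
    - [0,60,-110,0,0,0,0]
    - [0,60,-110,0,0,0,0]
    - [0,60,-110,0,0,0,0]
    - [0,60,-110,0,0,0,0]
    - [0,60,-110,0,0,0,0]
    - [0,60,-110,0,0,0,0]
    - [0,60,-110,0,0,0,0]

```text
clock: 42.15
eef_pos: [0.6088, -0.2157, 0.264]
tool_rot: [[1.0, -0.001, 0.0], [-0.001, -1.0, 0.0], [0.0, -0.0, -1.0]]
contact_force: [0.7, -0.2, 0.4]
opening: 0.0005
finger_force: 0.0
```

send_rows:
  commands:
    - [0,0,0,0,0,0,0]
    - [0,0,0,0,0,0,0]
    - [0,0,0,0,0,0,0]
    - [0,0,0,0,0,0,0]
    - [0,0,0,0,0,0,0]
    - [0,0,0,0,0,0,0]
    - [0,0,0,0,0,0,0]
    - [0,0,0,0,0,0,0]
    - [0,0,0,0,0,0,0]
    - [0,0,0,0,0,0,0]
    - [0,0,0,0,0,0,0]
    - [0,0,0,0,0,0,0]
    - [0,0,0,0,0,0,0]
    - [0,0,0,0,0,0,0]
    - [0,0,0,0,0,0,0]
    - [0,0,0,0,0,0,0]
    - [0,0,0,0,0,0,0]
    - [0,0,0,0,0,0,0]
    - [0,0,0,0,0,0,0]
    - [0,0,0,0,0,0,0]

```text
clock: 44.15
eef_pos: [0.6088, -0.2157, 0.264]
tool_rot: [[1.0, -0.001, 0.0], [-0.001, -1.0, 0.0], [0.0, -0.0, -1.0]]
contact_force: [-0.0, -0.3, -0.2]
opening: 0.0005
finger_force: 0.0
```

```bash
python3 - <<'E'
from h import *
for n in("top","wrist"):
    im,d=robot.read_camera(n); W=cloud(n,d)
    cv2.imwrite(f"pics/z_{n}.png",im[:,:,::-1])
    m=(abs(W[...,0]-.609)<.085)&(W[...,1]>-.178)&(W[...,1]<-.06)&(W[...,2]>.03)&(W[...,2]<.2); P=W[m]
    A=np.c_[P[:,:2]-[.609,-.119],np.ones(len(P))]; print(n,m.sum(),np.linalg.lstsq(A,P[:,2],rcond=None)[0],np.percentile(P[:,2],[2,50,98]))
im,d=robot.read_camera("scene"); cv2.imwrite("pics/z_scene.png",cv2.resize(im[70:270,150:350,::-1],(600,600)))
E
```

```text
top 2748 [-0.00365853  0.00062847  0.07721044] [0.07371075 0.0772669  0.08087982]
wrist 11054 [ 0.00010748 -0.0007505   0.07745422] [0.07592192 0.0774379  0.07901434]
```

View pics/z_scene.png

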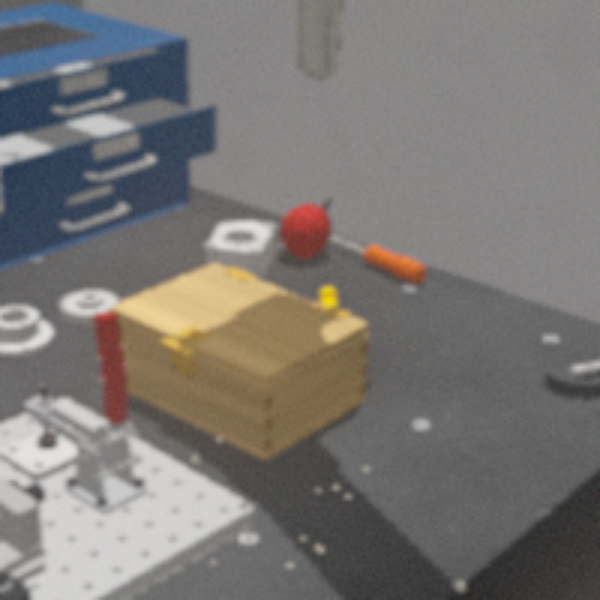

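The lid is flat at 77.5 mm with zero slope, so it is shut, and the arm is clear.

```bash
python3 -c "
from plant import robot
print(robot.job_done())"
```

```text
the job is handed in; nothing more can be done
None
```

The gauge set is packed and I handed the job in at about 44 s of the 125 s limit: both rings in their own recesses, the tray level on its posts, the plug in its cradle and the lid shut. Each step looked right in the camera checks, but the hand-in returned no verdict.

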